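# Check a wheel stud with the thread ring gauge and sort its carton

### The arm

A 6-joint arm with a two-finger parallel gripper is mounted at the origin on the work surface. World frame = base frame: x ahead of the robot, y to its left, z up, the work surface at z = 0. Lengths are in mm, angles in rad, forces in N, time in s.
With the tool pointing down it reaches from about 275 to 750 mm from the base axis. Payload 10.2 kg.
Tool frame: the origin (TCP) lies midway between the tips of the shut fingers; the grasp point (between the pads) lies 19 mm behind it; y points along the fingers, z is the direction in which the jaws open and shut, and the axes are right-handed (so a half turn about y gives the same grasp; the last joint's range is limited). The gripper opens to 85 mm and grips with 20 to 120 N. Pads are 22 mm wide; open, the fingers measure 114 mm over their backs; the gripper's body (76 mm by 85 mm) begins 54 mm behind the grasp point. The pads swing forward as they close: fully open they stand 13 mm farther back than shut.
Start: joints at [-1.328, 0.313, 1.498, -0, 1.331, -0.223], TCP at [235.786, -469.08, 231.294] pointing down, gripper open.
Joint ranges: [-2.94, 2.94], [-0.97, 2.17], [0.19, 2.56], [-1.23, 4.37], [0.02, 3.11], [-2.88, 2.88]. Speed limits (rad/s): [2.39, 2.39, 3.01, 3.14, 3.14, 3.14].

### API

Orientations are given as a unit quaternion [w, x, y, z].
In Python, from rig import ctrl gives the robot as it stands.
- The arm moves only by the shell command python3 -m inch 'ROWS' [OPENING] [FORCE]. ROWS is JSON, one flat list of numbers, 6 for each row, row after row: the shift along the tool's x, y, z in cm, then the turn, a rotation vector about the tool's x, y, z in rad. A call has 1 to 8 rows; each row is the pose to reach, as a shift and turn from the pose commanded when the call began, along the tool's axes at that moment; what a row does not reach only later rows make up. A row lasts 1/12 s, in which the tool goes at most 41.7 mm and 7.16 degrees, less where a joint would pass 70% of its speed; a pose out of reach is approached as far as the arm can. A call with a gripper value outside its range is refused whole. OPENING is the gripper command: -1 is fully open, 1 is shut, values between are in proportion, set as the call begins (- or left out, the last holds). The fingers move at their own pace and stop on an object; FORCE is the grip in N (left out, the last holds). Time passes only in rows, so rows that repeat a pose let the fingers close. It gives the time, the measured TCP pose, the force and the opening at its end, in the units of the state.
- ctrl.sense(): the state, without advancing time (a new reading comes with each control period).
- ctrl.capture(name): name is "scene" or "top" or "wrist"; returns the picture (480x640x3 uint8, red, green, blue); there is no depth.
- ctrl.get_calibration(name): a dict with "fx", "fy", "cx", "cy" (pixels), "k1" (the pictures are not rectified: a ray, as slopes to the right and down, at radius r is drawn at 1 + k1 r^2 times it, then the intrinsics apply), "world_to_cam" (4x4, takes a point from world to camera coordinates). Camera axes: x right, y down, z forward; pixel columns grow to the right and rows downward; lengths in mm; the calibration is good to about 2 mm. A picture is of the moment at which its call begins: read the wrist's pose just before it. get_calibration takes no time and is no camera call; for the wrist camera it gives the pose at the moment of the call.
- ctrl.finish_job(): hands the job in, once; it reports no verdict.
Trained networks look in the newest picture that a camera, given by its name, has taken for a name from the list of things; names that differ only in an ending like _2 or _b are one class to them, and where a whole thing is asked for, a point or a joint stands for the part that bears it (a point fixed in the world has none). Each returns a list of dicts, best first, with "score" (0 to 1); they miss things now and then, are a little off and sometimes report something else, mostly with a low value. They report only what shows in the picture. A call takes as long as a camera call. They do not tell look-alikes from the thing itself.
- ctrl.search_frame(thing, camera): "uv" ([column, row] in pixels, amid what is visible of it).
The state is a dict: "time_s": time; "joints": joint angles; "dq": joint speeds; "tau": joint torques, N m; "eef_pos": TCP position; "ee_rot": TCP orientation; "force": force on the tool from outside, world axes, zero at the start; "wrist_torque": the same for the moment, N m; "grip_width": opening from 0.0 (shut) to 1.0 (fully open).
Only numpy, scipy, OpenCV 4.12 (cv2) and the standard library are available. Lean on these libraries where they do the work, as an engineer would, in place of code of your own. Each camera call takes 0.05 s, during which the arm holds its last target.

### The job

Screw the ring gauge down the stud, clockwise seen from above, until it goes tight: bring the holder's pointer into the green band but never into the red, and count how far the gauge turned. Then leave the gauge tight on the stud and set the little cardboard carton gently down flat inside a tray: the green tray if the gauge took a full turn or more to go tight, the red tray if it took less. Do not disturb the oil bottle, the blue box or the bearing.

Things in the scene. Friction and masses are not known exactly. Their poses are not given: they have to be found in the camera images.
- holder: Fixed stud holder: blue base 110 x 100 x 30 mm, a neck, and a white dial disc 110 mm across, face 60 mm above the counter. Origin: centre of its underside; its z axis is the axis of stud and gauge. The dial's zero is holder +x; clockwise from there (seen from above) a green band runs from 0.15 to 0.42 rad and a red band from 0.50 rad on.
- stud: Upright 20 mm steel stud, top at 135 mm, in a dark sprung chuck (44 mm across, 62 to 81 mm high) with a black pointer, 58 mm, along the stud's x axis. Origin as the holder's. Twisted, it gives by 1 rad per 1.5 N m and springs back to zero when let go; the pointer's clockwise angle from holder +x shows the torque: green 0.23 to 0.63 N m, red (overtightened) from 0.75 N m.
- gauge: Ring gauge: dark knurled steel ring, 52 mm across, 20 mm high, started on the stud; yellow mark on top and rim at its own x axis. Origin at its centre. Turns freely (0.03 N m), feeds down 2.5 mm per clockwise turn until tight, then twists the stud with it. Where it goes tight is not known: 0.7 to 1.2 turns clockwise from its start. Let go, it stays where it is.
- gauge_mid (a point): Centre of the ring gauge, on the stud's axis, at first 113 to 115 mm above the counter: the height to grip it at; the fingers have the rim free all round, nothing wider than the ring lies within 40 mm below it.
- carton: Small brown cardboard carton full of studs, 75 (x) x 46 (y) x 42 (z) mm, 0.25 to 0.5 kg, orange tape along its top. Origin at the centre of its underside, z up. Grip it across its 46 mm width.
- tray_green: Green plastic open tray fixed to the counter, 190 (x) x 150 (y) x 40 mm high, walls and floor 5 mm. Origin at the centre of its underside.
- tray_red: Red plastic open tray, same size as the green one, fixed. Origin at the centre of its underside.
- oil: Yellow oil bottle with red cap, 44 mm in diameter, 110 mm high, a bystander. Origin at the centre of its underside.
- blue_box: Blue box 60 x 90 x 50 mm with a white band, a bystander. Origin at the centre of its underside.
- bearing: Steel bearing lying flat, 60 mm in diameter, 18 mm high, orange seal, a bystander. Origin at the centre of its underside.
Things that resemble listed ones, but are neither listed nor needed, are in the scene too. There is more than one size of the holder; the one meant has the size given above. Several things have the shape of the tray_red; the one meant has the colours described above.

How it is judged (in metres and radians):
On the way, in this order (a step that is already met when the one before it is completed fails the run):
1. the gauge is down at the end of its thread and holds the pointer in the green band (z of gauge_mid in the frame of holder below 0.11183 m and angle between the x axis of stud and the x axis of holder, either way round above 0.15 rad), for 0.15 s.
2. after that, the carton stands flat in the tray that belongs to the counted turns (((distance of gauge_mid from where it was at the start of the episode above 0.00238 m and (x of carton in the frame of tray_green between -0.07 and 0.07 m and y of carton in the frame of tray_green between -0.052 and 0.052 m and z of carton in the frame of tray_green below 0.01 m and angle between carton's own z axis and vertical below 0.15 rad)) or (distance of gauge_mid from where it was at the start of the episode below 0.00262 m and (x of carton in the frame of tray_red between -0.07 and 0.07 m and y of carton in the frame of tray_red between -0.052 and 0.052 m and z of carton in the frame of tray_red below 0.01 m and angle between carton's own z axis and vertical below 0.15 rad)))), for 0.2 s.
At the end, for the whole second after the job is handed in: The gauge is still at the end of its thread (within 0.1 turn), let go, pointer within 0.1 rad of zero; the carton rests flat on the floor of the green tray if the gauge turned a full turn or more, of the red tray if less (from 0.95 to 1.05 turns either will do) (((distance of gauge_mid from where it was at the start of the episode above 0.00238 m and (x of carton in the frame of tray_green between -0.07 and 0.07 m and y of carton in the frame of tray_green between -0.052 and 0.052 m and z of carton in the frame of tray_green below 0.01 m and angle between carton's own z axis and vertical below 0.15 rad)) or (distance of gauge_mid from where it was at the start of the episode below 0.00262 m and (x of carton in the frame of tray_red between -0.07 and 0.07 m and y of carton in the frame of tray_red between -0.052 and 0.052 m and z of carton in the frame of tray_red below 0.01 m and angle between carton's own z axis and vertical below 0.15 rad))) and z of gauge_mid in the frame of holder below 0.11183 m and angle between the x axis of stud and the x axis of holder, either way round below 0.1 rad and linear speed of carton below 0.02 m/s and angular speed of gauge below 0.1 rad/s); the robot touches nothing.
It fails at once if the pointer goes into the red: the gauge is overtightened (stud twisted more than 0.5 rad) (angle between the x axis of stud and the x axis of holder, either way round above 0.5 rad).
It fails at once if the carton is dropped or rammed into a tray (more than 60 N) (contact force between carton and tray_green above 60 N or contact force between carton and tray_red above 60 N).
It fails at once if the oil bottle is moved more than 25 mm or tipped over (distance of oil from where it was at the start of the episode above 0.025 m or angle between oil's own z axis and vertical above 0.5 rad).
It fails at once if the blue box is moved more than 25 mm (distance of blue_box from where it was at the start of the episode above 0.025 m).
It fails at once if the bearing is moved more than 25 mm (distance of bearing from where it was at the start of the episode above 0.025 m).
It also fails if it takes over 72 s, if anything falls off the work surface, if the arm or the gripper's body presses on something with over 40 N, if the wrist force passes 120 N, or if a joint passes its speed limit or range.

## Working session

There is one attempt and no reset: what is moved stays moved. The work goes in short steps, Python scripts to look and compute and a shell command to move; the robot and the scene stay as the last step left them, time stands still between calls to the robot, and variables do not carry over. Pictures are saved under pics/ and viewed, and the job is handed in when it is done.

```bash
ls; mkdir -p pics
cat > h.py <<'E'
import numpy as np, cv2
from rig import ctrl
def cap(n,f):
    im=ctrl.capture(n); cv2.imwrite('pics/'+f,im[:,:,::-1]); return im
def ray(cal,uv):
    K=np.array([[cal['fx'],0,cal['cx']],[0,cal['fy'],cal['cy']],[0,0,1.]])
    x=(uv[0]-cal['cx'])/cal['fx'];y=(uv[1]-cal['cy'])/cal['fy']
    a,b=x,y
    for _ in range(30):
        s=1+cal['k1']*(a*a+b*b);a,b=x/s,y/s
    T=np.array(cal['world_to_cam']);R=T[:3,:3];t=T[:3,3]
    return -R.T@t, R.T@np.array([a,b,1.])
def at_z(cal,uv,z):
    o,d=ray(cal,uv); return o+d*(z-o[2])/d[2]
def proj(cal,p):
    T=np.array(cal['world_to_cam']);c=T[:3,:3]@np.array(p)+T[:3,3]
    a,b=c[0]/c[2],c[1]/c[2];s=1+cal['k1']*(a*a+b*b)
    return np.array([cal['fx']*a*s+cal['cx'],cal['fy']*b*s+cal['cy']])
E
python3 - <<'E'
from h import *
for n in ['scene','top','wrist']:
    cap(n,n+'0.png')
    c=ctrl.get_calibration(n); print(n,{k:(np.round(v,3).tolist()) for k,v in c.items() if k!='name'})
print(ctrl.sense())
for n in ['top','scene']:
  for t in ['holder','gauge','carton','tray_green','tray_red','oil','blue_box','bearing','stud']:
    print(n,t,[(np.round(r['uv']).tolist(),round(r['score'],2)) for r in ctrl.search_frame(t,n)])
E
```

```text
pics
scene {'fx': 562.621, 'fy': 562.621, 'cx': 311.579, 'cy': 230.557, 'k1': 0.011, 'world_to_cam': [[-0.246, 0.969, -0.011, 86.927], [0.821, 0.202, -0.534, -337.004], [-0.515, -0.14, -0.845, 1569.133], [0.0, 0.0, 0.0, 1.0]]}
top {'fx': 563.777, 'fy': 563.777, 'cx': 319.299, 'cy': 245.809, 'k1': -0.086, 'world_to_cam': [[-0.018, -1.0, 0.008, 9.55], [-0.997, 0.018, -0.074, 483.584], [0.074, -0.009, -0.997, 1224.924], [0.0, 0.0, 0.0, 1.0]]}
wrist {'fx': 418.311, 'fy': 418.311, 'cx': 310.471, 'cy': 237.836, 'k1': 0.002, 'world_to_cam': [[0.449, -0.894, -0.001, -524.577], [-0.862, -0.433, 0.264, -33.432], [-0.236, -0.118, -0.965, 378.827], [0.0, 0.0, 0.0, 1.0]]}
{'time_s': 0.15, 'joints': array([-1.32839393e+00,  3.13326686e-01,  1.49821534e+00,  3.41032103e-05,
        1.33100556e+00, -2.23404664e-01]), 'dq': array([-0.00029774, -0.00336279, -0.00304636, -0.001339  ,  0.00103002,
       -0.00014189]), 'tau': array([ 1.80537780e-03, -4.12368822e+01, -2.59797746e+01, -1.61163098e-04,
        3.24051449e-03, -2.26723370e-05]), 'eef_pos': array([ 235.7519504 , -468.89349794,  230.88165287]
[... 566 characters left out ...]
l [([413.0, 138.0], 0.62)]
top blue_box [([224.0, 148.0], 0.89)]
top bearing []
top stud [([389.0, 310.0], 0.73), ([300.0, 256.0], 0.62), ([379.0, 244.0], 0.49)]
scene holder [([247.0, 242.0], 0.87), ([323.0, 244.0], 0.75), ([259.0, 192.0], 0.63)]
scene gauge [([255.0, 179.0], 0.63), ([320.0, 222.0], 0.55), ([241.0, 230.0], 0.45)]
scene carton []
scene tray_green [([171.0, 232.0], 0.73)]
scene tray_red [([431.0, 281.0], 0.68), ([464.0, 197.0], 0.66)]
scene oil [([174.0, 317.0], 0.63), ([321.0, 242.0], 0.23)]
scene blue_box [([366.0, 368.0], 0.75), ([169.0, 232.0], 0.27)]
scene bearing [([368.0, 267.0], 0.71)]
scene stud [([319.0, 225.0], 0.91), ([256.0, 181.0], 0.69), ([243.0, 226.0], 0.52)]
```

View pics/top0.png

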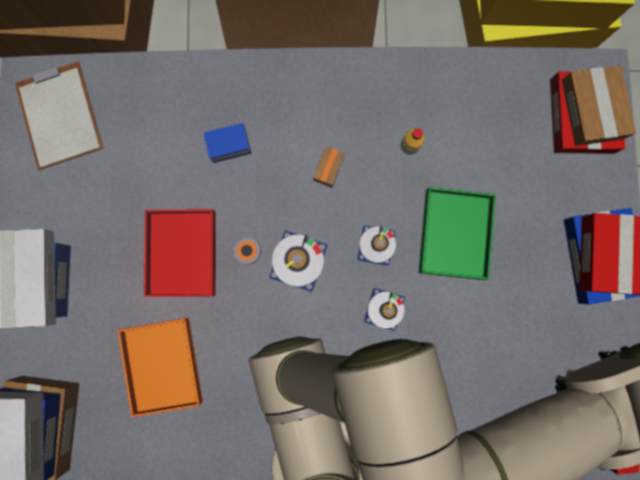

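View pics/scene0.png

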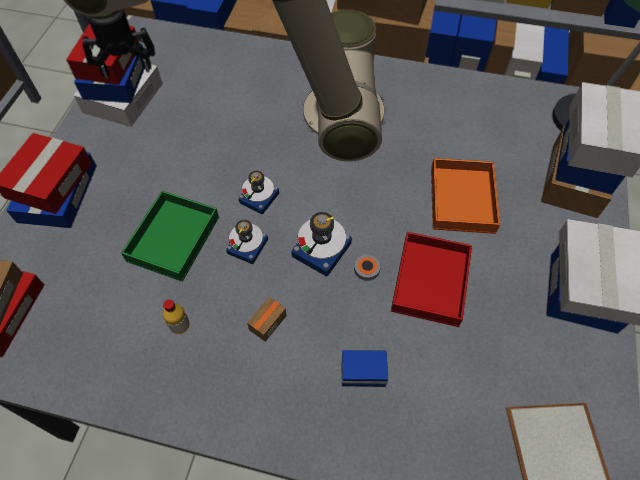

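View pics/wrist0.png

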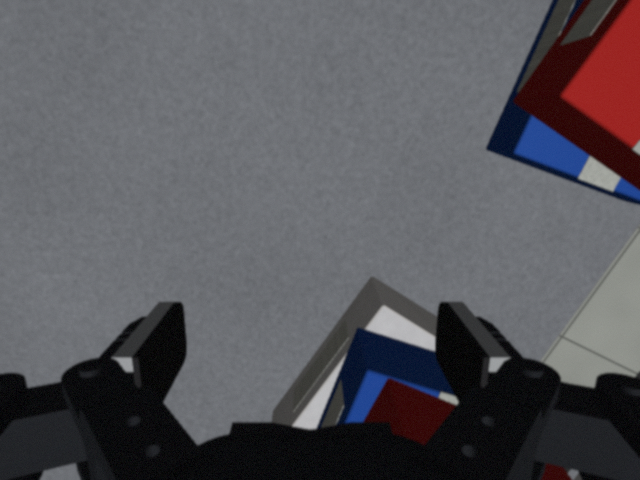

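The top view shows three holders: the large one at (298,260) with a dial ~55 px across, and two small look-alikes at (379,245) and (386,310). There are also two trays that could pass for the red one: the red tray at (180,252) and the orange one at (160,366). I'll measure these next.

Run:
```python
from h import *
im=cv2.imread('pics/top0.png'); c=ctrl.get_calibration('top')
hsv=cv2.cvtColor(im,cv2.COLOR_BGR2HSV)
def comp(m,minA=60):
    n,l,s,ce=cv2.connectedComponentsWithStats(m.astype(np.uint8)); 
    return [(l==i) for i in range(1,n) if s[i,4]>minA]
H,S,V=[hsv[:,:,i].astype(int) for i in range(3)]
box=lambda u0,u1,v0,v1:(np.add.outer(np.arange(480),0*np.arange(640))>=v0)&(np.add.outer(np.arange(480),0*np.arange(640))<=v1)&(np.add.outer(0*np.arange(480),np.arange(640))>=u0)&(np.add.outer(0*np.arange(480),np.arange(640))<=u1)
def rect(m,z,name):
    cnt=max(cv2.findContours(m.astype(np.uint8),0,1)[0],key=cv2.contourArea)
    P=np.array([at_z(c,p,z)[:2] for p in cnt[:,0,:].astype(float)],np.float32)
    print(name,cv2.minAreaRect(P), [np.round(x,0).tolist() for x in cv2.boxPoints(cv2.minAreaRect(P))])
def circ(m,z,name):
    cnt=max(cv2.findContours(m.astype(np.uint8),0,1)[0],key=cv2.contourArea)
    P=np.array([at_z(c,p,z)[:2] for p in cnt[:,0,:].astype(float)],np.float32)
    print(name,cv2.minEnclosingCircle(P),cv2.fitEllipse(P))
for b,n in [((265,335,225,295),'H1'),((355,402,222,268),'H2'),((362,408,285,330),'H3')]:
    m=box(*b)&(V>140)&(S<60); cnts=np.vstack(cv2.findContours(m.astype(np.uint8),0,1)[0]);hull=cv2.convexHull(cnts)
    mm=np.zeros((480,640),np.uint8);cv2.fillPoly(mm,[hull],1);circ(mm,60 if n=='H1' else 45,n)
rect(box(410,500,180,290)&(H>45)&(H<85)&(S>100),40,'green')
rect(box(135,225,200,305)&((H<6)|(H>172))&(S>120),40,'red')
rect(box(305,350,140,195)&(H<25)&(S>70),42,'carton')
rect(box(195,260,115,170)&(H>100)&(H<130)&(S>120),50,'blue')
circ(box(400,430,120,160)&(S>120),60,'oil')
circ(box(230,264,235,268)&(H<20)&(S>120),18,'bearing')
z=im[215:315,250:350];cv2.imwrite('pics/hz.png',cv2.resize(z,(600,600),interpolation=2))
z=im[140:200,295:365];cv2.imwrite('pics/cz.png',cv2.resize(z,(560,480),interpolation=2))
```

```text
H1 ((450.1162109375, 47.625587463378906), 59.03984069824219) ((451.2354736328125, 48.37622833251953), (110.9977798461914, 113.43255615234375), 0.7066734433174133)
H2 ((482.35986328125, -123.57795715332031), 41.65740966796875) ((482.9460754394531, -124.28334045410156), (76.98625946044922, 80.75458526611328), 143.3851776123047)
H3 ((341.76544189453125, -138.5327911376953), 41.14498519897461) ((341.6703796386719, -138.8990936279297), (78.384765625, 79.66646575927734), 121.91356658935547)
green ((504.8591613769531, -301.7634582519531), (152.43939208984375, 189.31398010253906), 83.01049041748047) [[402.0, -366.0], [590.0, -389.0], [608.0, -238.0], [420.0, -215.0]]
red ((473.1761169433594, 306.2586669921875), (153.572998046875, 189.24537658691406), 89.7675552368164) [[378.0, 230.0], [567.0, 229.0], [568.0, 383.0], [379.0, 383.0]]
carton ((657.7053833007812, -22.583538055419922), (45.27828598022461, 80.2167739868164), 68.06926727294922) [[612.0, -29.0], [686.0, -59.0], [703.0, -17.0], [629.0, 13.0]]
blue ((715.9844970703125, 200.84959411621094), (61.060794830322266, 89.49956512451172), 13.148447036743164) [[676.0, 237.0], [696.0, 150.0], [756.0, 164.0], [736.0, 251.0]]
oil ((712.4019775390625, -209.84190368652344), 23.671184539794922) ((711.7424926757812, -209.37965393066406), (38.81919479370117, 45.683719635009766), 57.57392501831055)
bearing ((477.13409423828125, 161.67051696777344), 21.34855079650879) ((477.0841979980469, 161.6928253173828), (40.591129302978516, 41.44375991821289), 175.78164672851562)
```

View pics/hz.png

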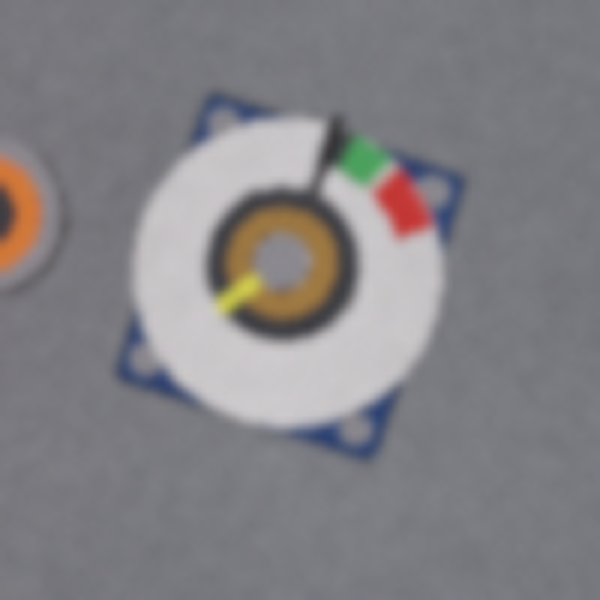

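View pics/cz.png

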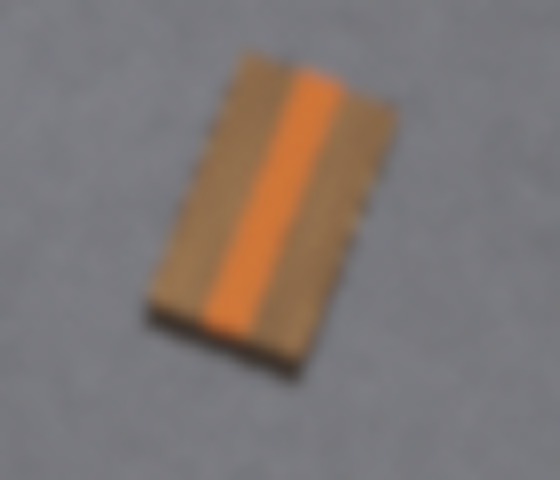

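```bash
cat >> h.py <<'E'
from scipy.spatial.transform import Rotation as Ro
def st():
    s=ctrl.sense();q=s['ee_rot'];R=Ro.from_quat([q[1],q[2],q[3],q[0]]).as_matrix();return s,R
def to(p):
    s,R=st(); d=R.T@(np.array(p)-s['eef_pos'])
    print('t',round(s['time_s'],2),'pos',s['eef_pos'].round(1),'zhead',round(np.degrees(np.arctan2(R[1,2],R[0,2])),2),'j',s['joints'].round(3),'F',s['force'].round(1),'T',s['wrist_torque'].round(2),'w',round(s['grip_width'],3))
    print('y axis',R[:,1].round(4),'shift cm',(d/10).round(2))
E
python3 -c "
from h import *
to([450.5,48,190])"
```

```text
t 1.05 pos [ 235.8 -469.1  231.3] zhead -63.31 j [-1.328  0.313  1.498 -0.     1.331 -0.223] F [-0.1  1.2  0.9] T [0.02 0.01 0.02] w 1.0
y axis [-0.  0. -1.] shift cm [-42.41   4.13 -36.56]
```

```bash
python3 -m inch '[-3,0,-2.6,0,-0.12,0,-6,0,-5.2,0,-0.24,0,-9,0,-7.8,0,-0.36,0,-12,0,-10.4,0,-0.48,0,-15,0,-13,0,-0.6,0,-18,0,-15.6,0,-0.72,0,-21,0,-18.2,0,-0.84,0,-24,0,-20.8,0,-0.96,0]' -1; python3 -c "
from h import *
to([450.5,48,230])"
```

```text
time_s: 1.72
eef_pos: [357.1, -173.7, 231.5]
ee_rot: [-0.464, 0.464, -0.533, 0.534]
force: [0.6, 0.3, 0.3]
grip_width: 0.999
t 1.72 pos [ 357.1 -173.7  231.5] zhead -8.0 j [-0.75   0.024  1.843  0.     1.274 -0.61 ] F [0.6 0.3 0.3] T [-0.01 -0.08  0.04] w 0.999
y axis [ 6.e-04 -4.e-04 -1.e+00] shift cm [-23.25   0.15   6.17]
```

```bash
python3 -m inch '[-3.4,0,0.8,0,-0.12,0,-6.8,0,1.6,0,-0.24,0,-10.2,0,2.4,0,-0.36,0,-13.6,0,3.2,0,-0.48,0,-17,0,4,0,-0.6,0,-20,0,5,0,-0.72,0,-22,0,5.6,0,-0.84,0,-23,0,6,0,-0.96,0]'
python3 -m inch '[0,0,0,0,-0.12,0,0,0,0,0,-0.24,0,0,0,0,0,-0.36,0,0,0,0,0,-0.48,0,0,0,0,0,-0.6,0,0,0,0,0,-0.72,0,0,0,0,0,-0.84,0,0,0,0,0,-0.96,0]'
python3 -c "
from h import *
to([450.5,48,230])
cap('wrist','w1.png');cap('top','t1.png')"
```

```text
time_s: 2.38
eef_pos: [449.9, 45.8, 231.3]
ee_rot: [0.658, -0.658, 0.258, -0.258]
force: [0.7, -0.7, -1.4]
grip_width: 1.002
time_s: 3.05
eef_pos: [449.4, 43.5, 231.4]
ee_rot: [-0.703, 0.703, 0.074, -0.074]
force: [-0.0, 0.1, 0.5]
grip_width: 0.998
t 3.05 pos [449.4  43.5 231.4] zhead 102.04 j [-0.164  0.15   1.704  0.     1.287 -1.945] F [-0.   0.1  0.5] T [0.01 0.01 0.  ] w 0.998
y axis [ 2.e-04 -0.e+00 -1.e+00] shift cm [0.2  0.14 0.42]
```

View pics/w1.png

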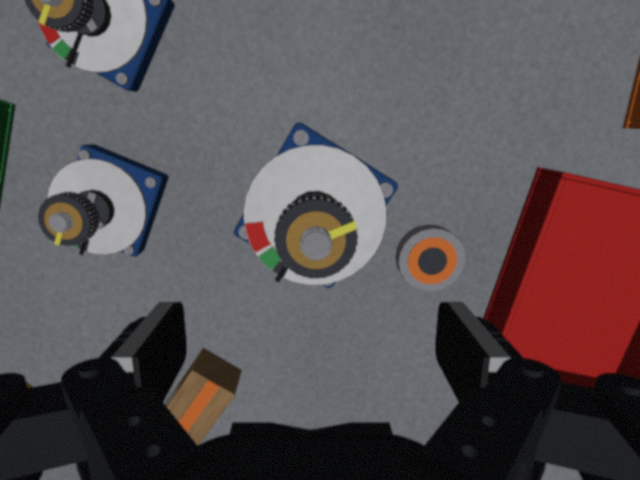

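The wrist view shows the large holder at (315,215). The gauge is centred near (316,238), with its yellow mark pointing right to (350,229), and the pointer is at zero (280,272). The small look-alikes sit at the left.

```bash
cat >> h.py <<'E'
def mark(cam,im,ctr=(450.5,48),z=124,lo=9,hi=28):
    """yellow mark heading (deg, ccw from +x) about axis ctr"""
    c=ctrl.get_calibration(cam)
    hsv=cv2.cvtColor(np.ascontiguousarray(im),cv2.COLOR_RGB2HSV)
    m=(hsv[:,:,0]>25)&(hsv[:,:,0]<34)&(hsv[:,:,1]>150)&(hsv[:,:,2]>130)
    v,u=np.nonzero(m)
    P=np.array([at_z(c,(a,b),z)[:2] for a,b in zip(u,v)]) if len(u) else np.zeros((0,2))
    r=np.hypot(*(P-np.array(ctr)).T); P=P[(r<hi)]
    d=P.mean(0)-ctr
    return len(P),np.degrees(np.arctan2(d[1],d[0])),np.hypot(*d)
E
python3 - <<'E'
from h import *
im=cv2.imread('pics/w1.png')[:,:,::-1]; c=ctrl.get_calibration('wrist')
hsv=cv2.cvtColor(np.ascontiguousarray(im),cv2.COLOR_RGB2HSV)
print('stud top',at_z(c,(316.5,243),135),'dial?',at_z(c,(315,215),60))
# gauge top: brown disc circle fit + mark
H,S,V=[hsv[:,:,i].astype(int) for i in range(3)]
sub=np.zeros((480,640),bool);sub[190:285,270:360]=1
m=sub&(((H>8)&(H<24)&(S>80)));cnts=np.vstack(cv2.findContours(m.astype(np.uint8),0,1)[0]);hull=cv2.convexHull(cnts)[:,0,:].astype(float)
P=np.array([at_z(c,p,124)[:2] for p in hull],np.float32);print('brown',cv2.fitEllipse(P))
w=np.zeros((480,640),bool);w[135:295,235:395]=1
m=w&(V>150)&(S<40);cnts=np.vstack(cv2.findContours(m.astype(np.uint8),0,1)[0]);hull=cv2.convexHull(cnts)[:,0,:].astype(float)
P=np.array([at_z(c,p,60)[:2] for p in hull],np.float32);print('dial',cv2.fitEllipse(P),cv2.minEnclosingCircle(P))
print('pointer tip',at_z(c,(279,275),71), 'mark',mark('wrist',im))
print('ctr proj',proj(c,(450.5,48,124)))
cv2.imwrite('pics/w1z.png',cv2.resize(im[180:300,230:400,::-1],(800,565)))
E
```

```text
stud top [451.28288784  47.76626271 135.        ] dial? [450.48149884  47.4660786   60.        ]
brown ((452.7547302246094, 47.62174987792969), (37.3873291015625, 37.662784576416016), 124.18035125732422)
dial ((452.6677551269531, 47.634918212890625), (108.42870330810547, 108.7353515625), 129.8829345703125) ((452.7548828125, 47.47350311279297), 54.53403854370117)
pointer tip [500.03771991  29.47159576  71.        ] mark (143, np.float64(118.12256417475962), np.float64(15.821648464245273))
ctr proj [316.88866908 236.99427184]
```

View pics/w1z.png

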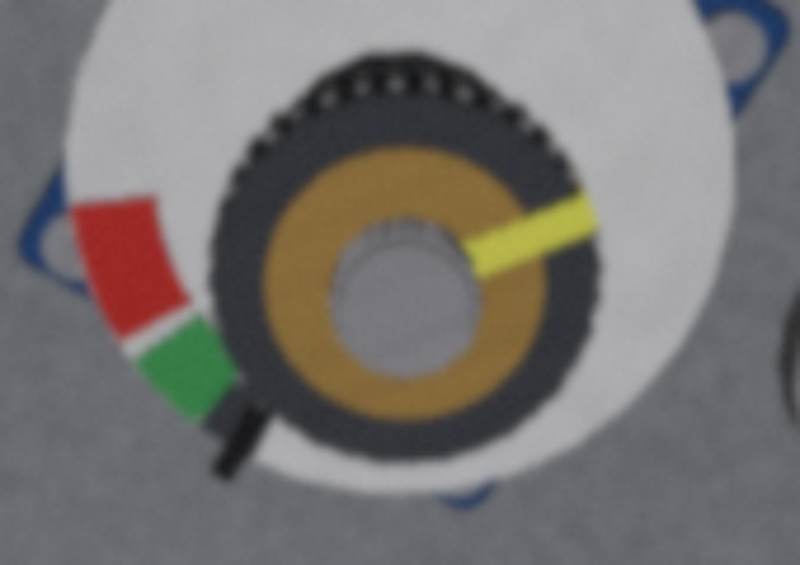

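Run:
```python
from h import *
im=cv2.imread('pics/w1.png')[:,:,::-1]
print(mark('wrist',im,(452.3,47.7)))
to([452.2,47.7,110])
```

```text
(143, np.float64(123.00332718661147), np.float64(16.996307486533215))
t 3.15 pos [449.4  43.5 231.4] zhead 101.77 j [-0.164  0.15   1.704  0.     1.287 -1.94 ] F [-0.2  0.2 -0.5] T [-0.01 -0.04  0.  ] w 1.0
y axis [ 1.e-04  0.e+00 -1.e+00] shift cm [ 0.36 12.14  0.36]
```

```bash
python3 -m inch '[0.1,1,0.1,0,-0.12,0,0.2,2,0.2,0,-0.24,0,0.36,4,0.36,0,-0.36,0,0.36,6,0.36,0,-0.48,0,0.36,7,0.36,0,-0.6,0,0.36,8,0.36,0,-0.72,0,0.36,8,0.36,0,-0.79,0,0.36,8,0.36,0,-0.79,0]'
python3 -c "
from h import *
to([452.2,47.7,90])
cap('wrist','w2.png')"
```

```text
time_s: 3.82
eef_pos: [452.0, 47.8, 150.9]
ee_rot: [0.622, -0.622, -0.337, 0.337]
force: [0.2, -0.6, 0.3]
grip_width: 1.002
t 3.82 pos [452.   47.8 150.9] zhead 146.88 j [-0.153  0.246  1.813  0.     1.084 -2.717] F [ 0.2 -0.6  0.3] T [-0.02  0.01  0.01] w 1.002
y axis [-1.e-03  2.e-04 -1.e+00] shift cm [ 0.01  6.09 -0.03]
```

View pics/w2.png

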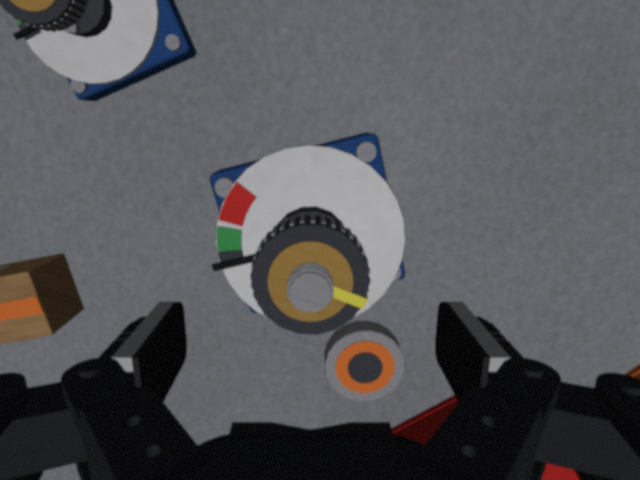

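The gauge is centred between the fingers at column 310, so I'm descending and gripping.

```bash
python3 -m inch '[0,2,0,0,0,0,0,4,0,0,0,0,0,5.2,0,0,0,0,0,6.1,0,0,0,0,0,6.1,0,0,0,0,0,6.1,0,0,0,0]'
python3 -m inch '[0,0,0,0,0,0,0,0,0,0,0,0,0,0,0,0,0,0,0,0,0,0,0,0,0,0,0,0,0,0,0,0,0,0,0,0,0,0,0,0,0,0,0,0,0,0,0,0]' 1 60
python3 -c "
from h import *
to([452.2,47.7,90])
cap('wrist','w3.png')"
```

```text
time_s: 4.37
eef_pos: [452.5, 47.7, 90.7]
ee_rot: [-0.622, 0.622, 0.337, -0.336]
force: [0.1, 0.2, 0.6]
grip_width: 1.002
time_s: 5.03
eef_pos: [452.4, 47.8, 91.3]
ee_rot: [-0.621, 0.622, 0.337, -0.337]
force: [-2.8, 0.1, 7.0]
grip_width: 0.595
t 5.03 pos [452.4  47.8  91.3] zhead 146.95 j [-0.153  0.335  1.877  0.     0.928 -2.718] F [-2.8  0.1  7. ] T [0.18 0.58 0.  ] w 0.595
y axis [ 8.e-04  1.e-04 -1.e+00] shift cm [-0.02  0.13  0.01]
```

View pics/w3.png

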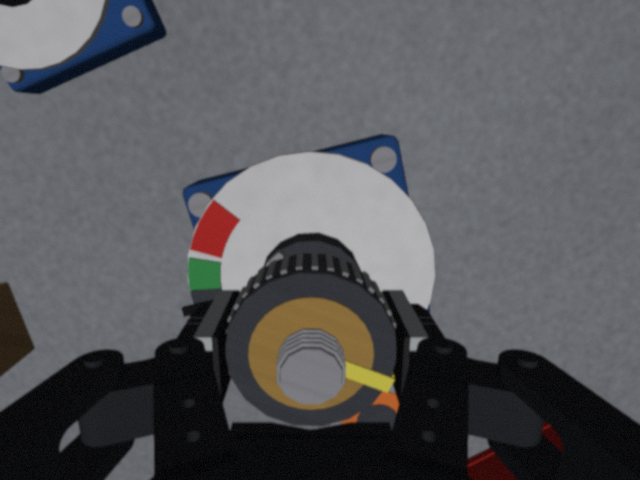

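```bash
for i in 1; do python3 -m inch '[0,0.005,0,0,0.12,0,0,0.01,0,0,0.24,0,0,0.015,0,0,0.36,0,0,0.02,0,0,0.48,0,0,0.025,0,0,0.6,0,0,0.03,0,0,0.72,0,0,0.035,0,0,0.84,0,0,0.04,0,0,0.96,0]'
python3 -c "
from h import *
to([452.2,47.7,90])
cap('wrist','w4.png')"; done
```

```text
time_s: 5.75
eef_pos: [452.7, 47.3, 90.9]
ee_rot: [-0.707, 0.707, 0.011, -0.009]
force: [-2.2, -4.6, 7.5]
grip_width: 0.589
t 5.75 pos [452.7  47.3  90.9] zhead 91.61 j [-1.540e-01  3.360e-01  1.877e+00 -1.000e-03  9.260e-01 -1.752e+00] F [-2.2 -4.6  7.5] T [-0.35  0.37  0.07] w 0.589
y axis [ 0.0017 -0.001  -1.    ] shift cm [-0.05  0.09  0.04]
```

View pics/w4.png

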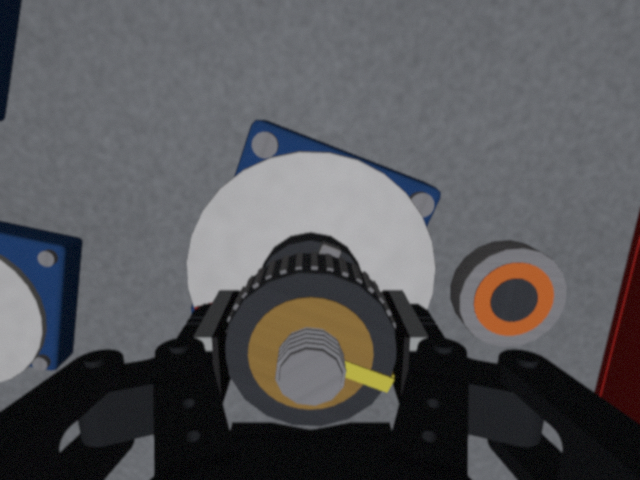

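The mark stays fixed relative to the fingers at (370,377), so there is no slip. Continuing.

```bash
python3 -m inch '[0,0.005,0,0,0.12,0,0,0.01,0,0,0.24,0,0,0.015,0,0,0.36,0,0,0.02,0,0,0.48,0,0,0.025,0,0,0.6,0,0,0.03,0,0,0.72,0,0,0.035,0,0,0.84,0,0,0.04,0,0,0.96,0]'
python3 -m inch '[0,0.005,0,0,0.12,0,0,0.01,0,0,0.24,0,0,0.015,0,0,0.36,0,0,0.02,0,0,0.48,0,0,0.025,0,0,0.6,0,0,0.03,0,0,0.72,0,0,0.035,0,0,0.84,0,0,0.04,0,0,0.96,0]'
python3 -m inch '[0,0.005,0,0,0.12,0,0,0.01,0,0,0.24,0,0,0.015,0,0,0.36,0,0,0.02,0,0,0.48,0,0,0.025,0,0,0.6,0,0,0.03,0,0,0.72,0,0,0.035,0,0,0.84,0,0,0.04,0,0,0.96,0]'
python3 -c "
from h import *
to([452.2,47.7,90])
cap('scene','s5.png')
cap('wrist','w5.png')"
```

```text
time_s: 6.47
eef_pos: [452.5, 46.7, 90.5]
ee_rot: [-0.631, 0.632, -0.317, 0.318]
force: [-4.8, -8.6, 8.7]
grip_width: 0.593
time_s: 7.13
eef_pos: [451.8, 46.6, 90.1]
ee_rot: [-0.413, 0.415, -0.573, 0.574]
force: [-8.5, -9.0, 11.9]
grip_width: 0.592
time_s: 7.8
eef_pos: [451.4, 47.0, 89.7]
ee_rot: [-0.101, 0.103, -0.699, 0.7]
force: [-10.4, -5.1, 13.6]
grip_width: 0.594
t 7.8 pos [451.4  47.   89.7] zhead -73.37 j [-0.154  0.337  1.879 -0.002  0.926  1.128] F [-10.4  -5.1  13.6] T [-0.87  1.6   0.05] w 0.594
y axis [-0.002  -0.0016 -1.    ] shift cm [-0.1  -0.03 -0.04]
```

View pics/w5.png

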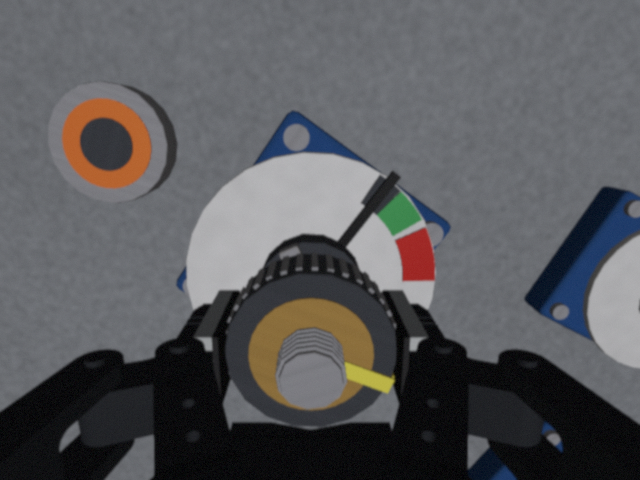

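View pics/s5.png

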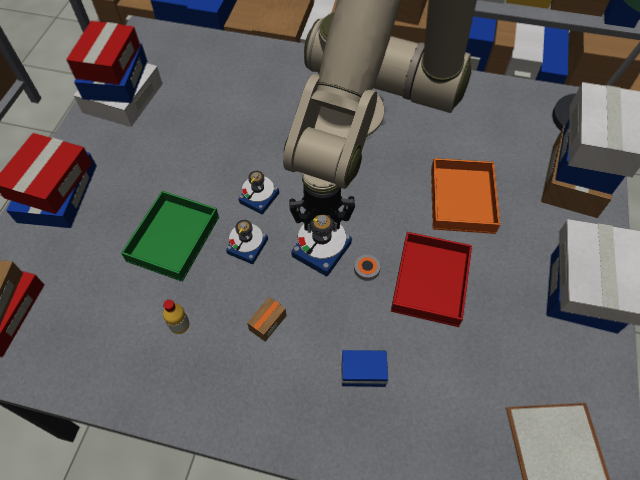

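Now stepping finer. The pointer is at zero, (398,175) in the wrist view.

```bash
python3 -m inch '[0,0.005,0,0,0.1,0,0,0.008,0,0,0.2,0,0,0.012,0,0,0.3,0,0,0.016,0,0,0.4,0,0,0.02,0,0,0.5,0,0,0.02,0,0,0.5,0]'
python3 -c "
from h import *
to([452.2,47.7,90])"
python3 -m inch '[0,0.002,0,0,0.05,0,0,0.004,0,0,0.1,0,0,0.006,0,0,0.15,0,0,0.008,0,0,0.2,0,0,0.008,0,0,0.2,0]'
python3 -c "
from h import *
to([452.2,47.7,90])
cap('wrist','w6.png')"
```

```text
time_s: 8.4
eef_pos: [451.3, 47.4, 89.5]
ee_rot: [0.075, -0.073, -0.703, 0.704]
force: [-11.0, -3.4, 14.4]
grip_width: 0.591
t 8.4 pos [451.3  47.4  89.5] zhead -101.99 j [-0.154  0.338  1.88  -0.002  0.926  1.627] F [-11.   -3.4  14.4] T [-0.49  1.59  0.09] w 0.591
y axis [-2.e-03 -9.e-04 -1.e+00] shift cm [-0.08 -0.05 -0.05]
time_s: 8.82
eef_pos: [451.3, 47.5, 89.4]
ee_rot: [0.143, -0.142, -0.692, 0.693]
force: [-9.9, -2.4, 14.8]
grip_width: 0.591
t 8.82 pos [451.3  47.5  89.4] zhead -113.3 j [-1.540e-01  3.380e-01  1.880e+00 -1.000e-03  9.260e-01  1.824e+00] F [-9.9 -2.4 14.8] T [-0.43  1.59 -0.03] w 0.591
y axis [-1.9e-03 -7.0e-04 -1.0e+00] shift cm [-0.07 -0.06 -0.05]
```

View pics/w6.png

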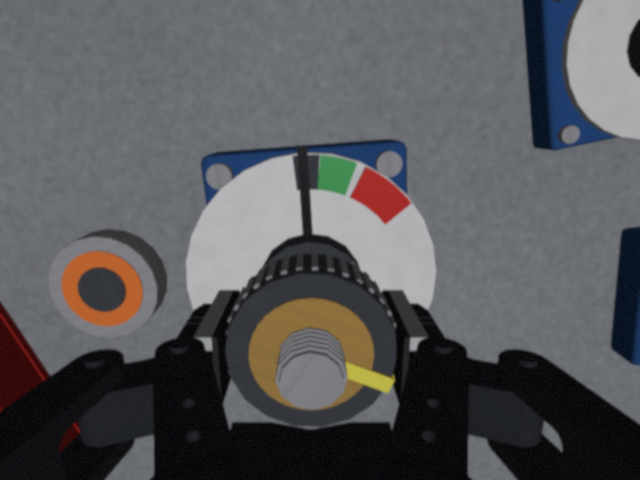

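```bash
python3 -m inch '[0,0.003,0,0,0.07,0,0,0.006,0,0,0.14,0,0,0.009,0,0,0.21,0,0,0.012,0,0,0.28,0,0,0.012,0,0,0.28,0]'
python3 -c "
from h import *
to([452.2,47.7,90])
im=cap('wrist','w7.png')
cv2.imwrite('pics/w7z.png',im[130:420,150:470,::-1])"
```

```text
time_s: 9.28
eef_pos: [451.4, 47.7, 89.3]
ee_rot: [0.239, -0.238, -0.665, 0.666]
force: [-8.9, -0.8, 14.9]
grip_width: 0.595
t 9.28 pos [451.4  47.7  89.3] zhead -129.41 j [-1.530e-01  3.380e-01  1.880e+00 -1.000e-03  9.250e-01  2.106e+00] F [-8.9 -0.8 14.9] T [-0.24  1.46 -0.02] w 0.595
y axis [-1.6e-03 -4.0e-04 -1.0e+00] shift cm [-0.06 -0.07 -0.05]
```

View pics/w7z.png

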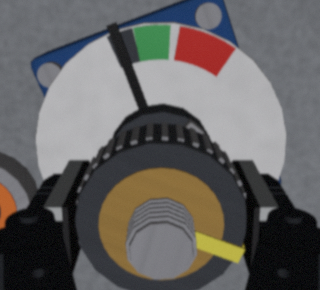

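The pointer still reads zero at 4.83 rad, so I'm continuing.

```bash
python3 -m inch '[0,0.003,0,0,0.07,0,0,0.006,0,0,0.14,0,0,0.009,0,0,0.21,0,0,0.012,0,0,0.28,0,0,0.012,0,0,0.28,0]'
python3 -c "
from h import *
to([452.2,47.7,90])
im=cap('wrist','w8.png')
cv2.imwrite('pics/w8z.png',im[130:420,150:470,::-1])"
```

```text
time_s: 9.75
eef_pos: [451.6, 47.8, 89.3]
ee_rot: [0.329, -0.328, -0.626, 0.626]
force: [-8.9, 1.0, 14.8]
grip_width: 0.593
t 9.75 pos [451.6  47.8  89.3] zhead -145.4 j [-1.530e-01  3.380e-01  1.880e+00 -1.000e-03  9.250e-01  2.385e+00] F [-8.9  1.  14.8] T [0.04 1.38 0.38] w 0.593
y axis [-1.1e-03 -4.0e-04 -1.0e+00] shift cm [-0.04 -0.07 -0.04]
```

View pics/w8z.png

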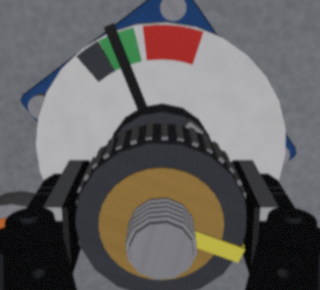

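The pointer is in the middle of the green band and the torque is 0.38 N m (≈0.25 rad). The count is 292.3° − 14.5° ≈ 278°, or 0.77 turn, so the carton goes in the red tray. I'll hold, then release.

```bash
python3 -m inch '[0,0,0,0,0,0,0,0,0,0,0,0,0,0,0,0,0,0,0,0,0,0,0,0]'
python3 -c "
from h import *
to([452.2,47.7,90]);im=cap('wrist','w9.png')
cv2.imwrite('pics/w9z.png',im[130:420,150:470,::-1])"
```

```text
time_s: 10.13
eef_pos: [451.6, 47.8, 89.3]
ee_rot: [0.328, -0.327, -0.626, 0.627]
force: [-9.7, 0.8, 14.1]
grip_width: 0.589
t 10.13 pos [451.6  47.8  89.3] zhead -145.19 j [-1.530e-01  3.380e-01  1.880e+00 -1.000e-03  9.250e-01  2.381e+00] F [-9.7  0.8 14.1] T [0.   1.39 0.4 ] w 0.589
y axis [-1.1e-03 -4.0e-04 -1.0e+00] shift cm [-0.04 -0.07 -0.04]
```

View pics/w9z.png

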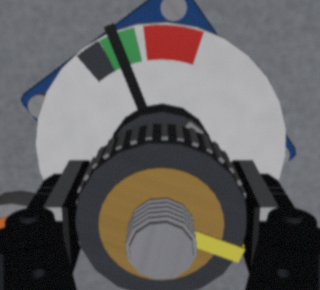

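```bash
python3 -m inch '[0,0,0,0,0,0,0,0,0,0,0,0,0,0,0,0,0,0,0,0,0,0,0,0,0,0,0,0,0,0,0,0,0,0,0,0]' -1
python3 -m inch '[0,-2,0,0,0,0,0,-5,0,0,0,0,0,-9,0,0,0,0,0,-12,0,0,0,0,0,-12,0,0,0,0]'
python3 - <<'E'
from h import *
to([657.7,-22.6,200]);im=cap('wrist','w10.png');print(mark('wrist',im,(452.3,47.7),122))
ctrl.search_frame
E
```

```text
time_s: 10.68
eef_pos: [452.2, 47.7, 88.1]
ee_rot: [-0.328, 0.328, 0.627, -0.626]
force: [0.4, 0.5, 0.5]
grip_width: 1.002
time_s: 11.1
eef_pos: [454.5, 47.5, 213.7]
ee_rot: [-0.324, 0.331, 0.628, -0.625]
force: [1.1, 0.6, 0.3]
grip_width: 1.004
t 11.1 pos [454.5  47.5 213.7] zhead -145.23 j [-0.153  0.173  1.725  0.     1.233  2.382] F [1.1 0.6 0.3] T [ 0.01 -0.02  0.02] w 1.004
y axis [ 0.0101 -0.0015 -0.9999] shift cm [-17.34   1.58 -12.69]
(180, np.float64(-151.42481571108587), np.float64(18.335960224757603))
```

View pics/w10.png

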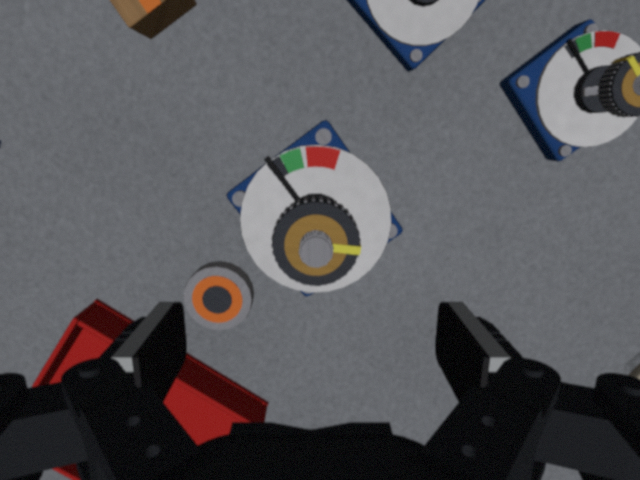

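The mark turned 123° → −151.4°, so 274° ≈ 0.76 turn. That agrees with the hand rotation (0.77), so red tray it is. The pointer is back at zero. Next, the carton.

```bash
python3 -c "
from h import *
to([635,-20,210])
c=ctrl.get_calibration('top');print(c['cx'])"
```

```text
t 11.15 pos [453.4  47.6 210.7] zhead -145.24 j [-0.153  0.176  1.73   0.     1.23   2.382] F [-0.5  0.5 -1.6] T [-0.01  0.01 -0.01] w 1.003
y axis [ 5.8e-03 -9.0e-04 -1.0e+00] shift cm [-15.91   0.18 -11.07]
319.29870246470455
```

```bash
python3 -m inch '[-3,0,-2,0,-0.1,0,-6,0,-4,0,-0.2,0,-9,0,-6,0,-0.3,0,-12,0,-8,0,-0.4,0,-14.5,0,-10,0,-0.5,0,-15.9,0,-11.1,0,-0.58,0,-15.9,0,-11.1,0,-0.58,0,-15.9,0,-11.1,0,-0.58,0]'
python3 -c "
from h import *
to([660,-23.5,210])
cap('wrist','w11.png')"
```

```text
time_s: 11.82
eef_pos: [633.8, -19.7, 206.0]
ee_rot: [-0.137, 0.134, 0.694, -0.694]
force: [-0.7, 0.2, -0.9]
grip_width: 1.0
t 11.82 pos [633.8 -19.7 206. ] zhead -112.1 j [-0.216  0.577  1.169  0.     1.398  1.741] F [-0.7  0.2 -0.9] T [ 0.05 -0.03 -0.02] w 1.0
y axis [-3.1e-03  7.0e-04 -1.0e+00] shift cm [-2.57 -0.41 -0.64]
```

View pics/w11.png

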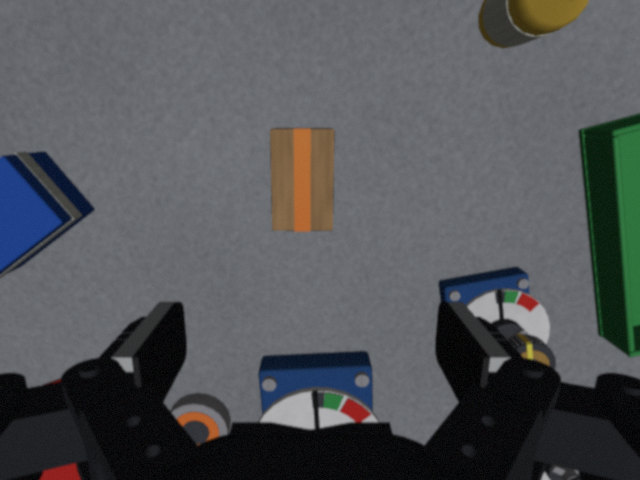

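```bash
python3 -c "
from h import *
c=ctrl.get_calibration('wrist')
P=np.array([at_z(c,p,42) for p in [(271,128),(334,128),(334,231),(271,231)]]);print(P.round(1),P.mean(0));print(np.linalg.norm(P[0]-P[1]),np.linalg.norm(P[1]-P[2]))
m=P.mean(0); to([m[0],m[1],80])"
```

```text
[[703.1 -16.8  42. ]
 [686.2 -58.3  42. ]
 [615.7 -30.9  42. ]
 [633.7  13.4  42. ]] [659.68095405 -23.14952602  42.        ]
44.790245832867996 75.63764017164586
t 11.87 pos [633.3 -19.4 206.7] zhead -112.1 j [-0.215  0.575  1.17   0.     1.399  1.741] F [-0.8 -0.2 -0.2] T [-0.02  0.02  0.  ] w 1.0
y axis [-2.5e-03  6.0e-04 -1.0e+00] shift cm [-2.62 12.66 -0.65]
```

```bash
python3 -m inch '[-1,3,-0.3,0,0,0,-2,6,-0.5,0,0,0,-2.6,9,-0.65,0,0,0,-2.6,12,-0.65,0,0,0,-2.6,12.7,-0.65,0,0,0,-2.6,12.7,-0.65,0,0,0]'
python3 -c "
from h import *
to([659.7,-23.1,6])
cap('wrist','w12.png')"
```

```text
time_s: 12.37
eef_pos: [658.9, -22.8, 79.4]
ee_rot: [-0.137, 0.134, 0.694, -0.694]
force: [-0.2, -0.7, 1.8]
grip_width: 1.003
t 12.37 pos [658.9 -22.8  79.4] zhead -112.04 j [-0.212  0.747  1.218  0.     1.181  1.744] F [-0.2 -0.7  1.8] T [-0.05 -0.02  0.03] w 1.003
y axis [-0.0045  0.001  -1.    ] shift cm [-0.12  7.34 -0.  ]
```

View pics/w12.png

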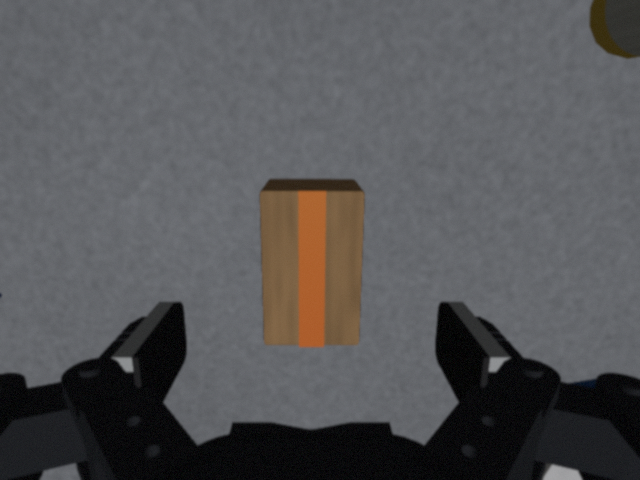

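The carton is square and centred between the jaws, so I'm descending.

```bash
python3 -m inch '[0,2,0,0,0,0,0,4,0,0,0,0,0,5.5,0,0,0,0,0,6.6,0,0,0,0,0,7.2,0,0,0,0,0,7.2,0,0,0,0,0,7.2,0,0,0,0]'
python3 -m inch '[0,0,0,0,0,0,0,0,0,0,0,0,0,0,0,0,0,0,0,0,0,0,0,0,0,0,0,0,0,0,0,0,0,0,0,0,0,0,0,0,0,0,0,0,0,0,0,0]' 1 50
python3 -c "
from h import *
to([659.7,-23.1,6])
cap('wrist','w13.png')"
```

```text
time_s: 13.0
eef_pos: [661.2, -23.4, 10.5]
ee_rot: [-0.134, 0.136, 0.694, -0.694]
force: [-0.7, 1.0, -0.0]
grip_width: 0.999
time_s: 13.67
eef_pos: [661.0, -23.5, 10.0]
ee_rot: [0.135, -0.135, -0.694, 0.694]
force: [-2.0, 0.4, 4.8]
grip_width: 0.527
t 13.67 pos [661.  -23.5  10. ] zhead -112.02 j [-0.212  0.834  1.256 -0.     1.051  1.743] F [-2.   0.4  4.8] T [0.05 0.3  0.  ] w 0.527
y axis [ 1.1e-03 -3.0e-04 -1.0e+00] shift cm [0.13 0.4  0.01]
```

View pics/w13.png

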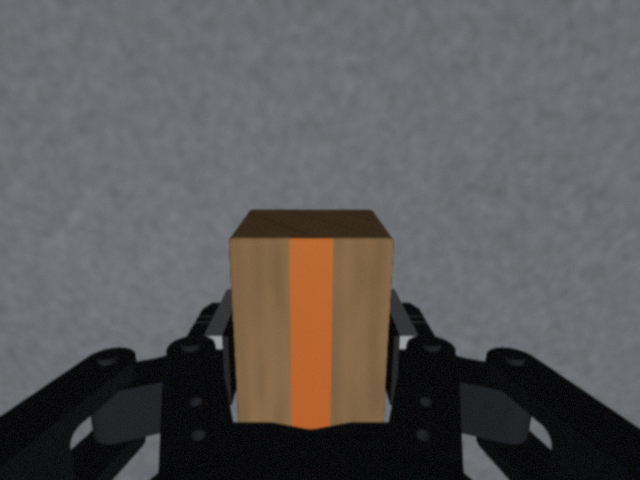

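Gripped at TCP z = 10 with the carton's underside at z = 0. Lifting.

```bash
python3 -m inch '[0,-0.5,0,0,0,0,0,-2,0,0,0,0,0,-4,0,0,0,0,0,-7,0,0,0,0,0,-10,0,0,0,0,0,-13,0,0,0,0,0,-15,0,0,0,0,0,-15,0,0,0,0]'
python3 -c "
from h import *
to([473,306,160]);cap('wrist','w14.png')"
```

```text
time_s: 14.38
eef_pos: [662.0, -23.5, 163.6]
ee_rot: [0.132, -0.137, -0.694, 0.694]
force: [0.1, 0.7, -4.3]
grip_width: 0.537
t 14.38 pos [662.  -23.5 163.6] zhead -112.01 j [-0.212  0.667  1.129  0.     1.338  1.743] F [ 0.1  0.7 -4.3] T [ 0.02 -0.01 -0.08] w 0.537
y axis [ 0.0069 -0.0014 -1.    ] shift cm [ 29.87   0.18 -23.47]
```

View pics/w14.png

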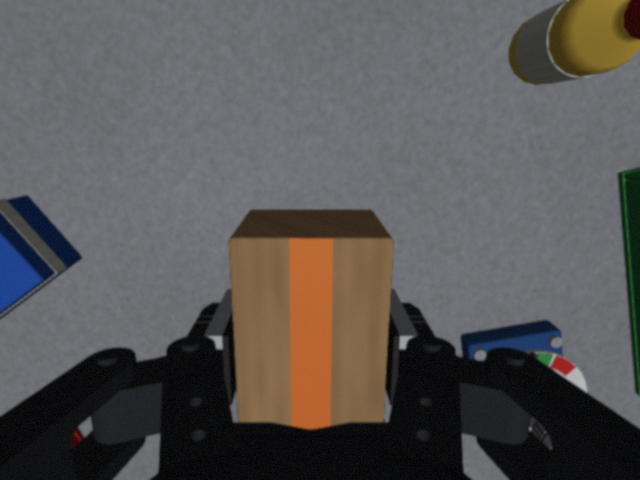

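```bash
python3 -m inch '[1,0,-0.8,0,-0.06,0,2.5,0,-2,0,-0.16,0,4.5,0,-3.5,0,-0.28,0,7,0,-5.5,0,-0.4,0,9.5,0,-7.5,0,-0.52,0,12,0,-9.5,0,-0.64,0,14.5,0,-11.5,0,-0.76,0,17,0,-13.5,0,-0.88,0]'
python3 -c "
from h import *
to([473,306,160])"
```

```text
time_s: 15.1
eef_pos: [551.4, 166.6, 156.4]
ee_rot: [0.174, -0.177, 0.685, -0.685]
force: [-0.4, 0.0, -4.3]
grip_width: 0.532
t 15.1 pos [551.4 166.6 156.4] zhead -61.27 j [0.09  0.491 1.44  0.    1.215 1.159] F [-0.4  0.  -4.3] T [ 0.   -0.04 -0.04] w 0.532
y axis [-4.7e-03 -3.0e-04 -1.0e+00] shift cm [  0.18  -0.33 -15.99]
```

```bash
python3 -m inch '[0,0,-3,0,-0.12,0,0,0,-6,0,-0.24,0,0,0,-9,0,-0.36,0,0,0,-12,0,-0.48,0,0,0,-14,0,-0.6,0,0,0,-15,0,-0.72,0,0,0,-15.5,0,-0.84,0,0.1,0,-15.8,0,-0.95,0]'
python3 -m inch '[0,0,0,0,-0.05,0,0,0,0,0,-0.05,0,0,0,0,0,-0.05,0]'
python3 -c "
from h import *
to([473,306,40]);cap('wrist','w15.png');cap('top','t15.png')"
```

```text
time_s: 15.77
eef_pos: [475.9, 304.5, 156.4]
ee_rot: [0.468, -0.471, 0.529, -0.528]
force: [-0.5, -1.1, -4.9]
grip_width: 0.532
time_s: 16.02
eef_pos: [476.7, 303.7, 157.3]
ee_rot: [0.479, -0.482, 0.519, -0.518]
force: [0.7, -0.1, -3.8]
grip_width: 0.535
t 16.02 pos [476.7 303.7 157.3] zhead -4.41 j [0.36  0.467 1.475 0.    1.203 0.437] F [ 0.7 -0.1 -3.8] T [ 0.04 -0.01  0.03] w 0.535
y axis [-0.0032 -0.0012 -1.    ] shift cm [-0.22 11.73 -0.35]
```

View pics/w15.png

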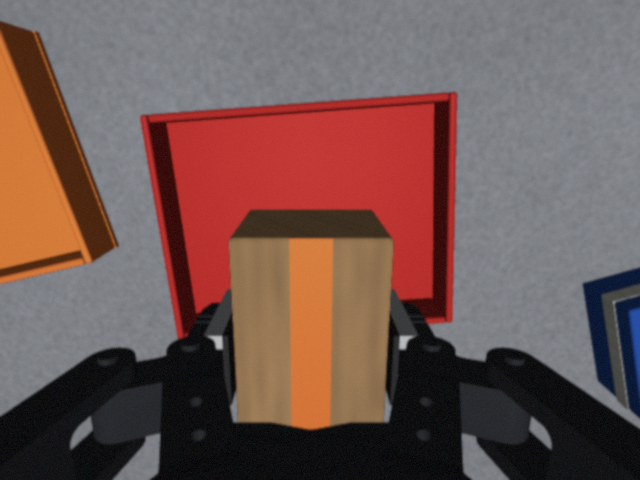

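View pics/t15.png

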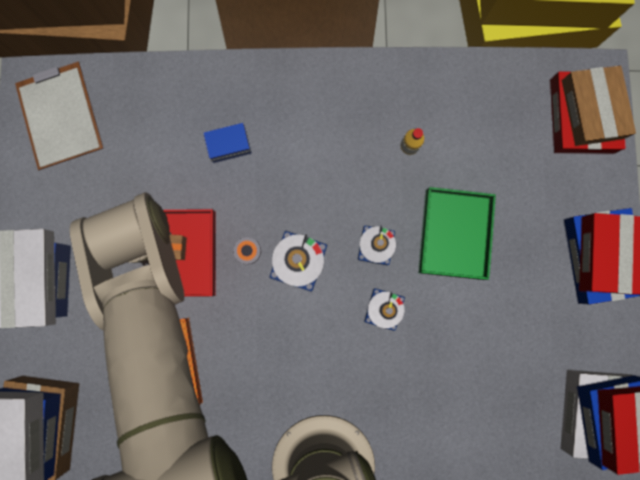

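The carton is over the red tray with the orange look-alike off to the left. Lowering it.

```bash
python3 -m inch '[-0.2,2,-0.3,0,0,0,-0.2,5,-0.3,0,0,0,-0.2,8,-0.3,0,0,0,-0.2,10,-0.3,0,0,0,-0.2,11.5,-0.3,0,0,0,-0.2,12.5,-0.3,0,0,0,-0.2,13,-0.3,0,0,0,-0.2,13,-0.3,0,0,0]'
python3 -c "
from h import *
to([473,306,15])"
```

```text
time_s: 16.78
eef_pos: [474.4, 306.1, 28.5]
ee_rot: [0.48, -0.481, 0.519, -0.518]
force: [-1.0, -0.1, -4.7]
grip_width: 0.53
t 16.78 pos [474.4 306.1  28.5] zhead -4.33 j [ 0.365  0.633  1.587 -0.     0.923  0.441] F [-1.  -0.1 -4.7] T [0.03 0.05 0.01] w 0.53
y axis [-1.2e-03 -5.0e-04 -1.0e+00] shift cm [ 0.02  1.35 -0.14]
```

```bash
python3 -m inch '[0,0.2,0,0,0,0,0,0.4,0,0,0,0,0,0.6,0,0,0,0,0,0.8,0,0,0,0,0,1,0,0,0,0,0,1,0,0,0,0]'
python3 -m inch '[0,0.05,0,0,0,0,0,0.1,0,0,0,0,0,0.15,0,0,0,0,0,0.2,0,0,0,0,0,0.2,0,0,0,0]'
python3 -c "
from h import *
to([473,306,15])"
```

```text
time_s: 17.28
eef_pos: [474.5, 306.2, 18.9]
ee_rot: [0.481, -0.481, 0.518, -0.518]
force: [0.1, -0.6, -5.4]
grip_width: 0.536
time_s: 17.7
eef_pos: [474.7, 306.3, 17.1]
ee_rot: [0.481, -0.481, 0.518, -0.518]
force: [0.1, 0.0, -4.8]
grip_width: 0.531
t 17.7 pos [474.7 306.3  17.1] zhead -4.29 j [0.366 0.651 1.592 0.    0.899 0.441] F [ 0.1  0.  -4.8] T [ 0.02  0.   -0.03] w 0.531
y axis [-0. -0. -1.] shift cm [ 0.04  0.21 -0.16]
```

```bash
python3 -m inch '[0,0.05,0,0,0,0,0,0.1,0,0,0,0,0,0.15,0,0,0,0,0,0.18,0,0,0,0,0,0.18,0,0,0,0]'
python3 -c "
from h import *
to([473,306,15])"
```

```text
time_s: 18.12
eef_pos: [474.6, 306.2, 15.3]
ee_rot: [0.481, -0.481, 0.518, -0.518]
force: [0.0, -0.5, -5.4]
grip_width: 0.529
t 18.12 pos [474.6 306.2  15.3] zhead -4.3 j [0.366 0.654 1.592 0.    0.895 0.441] F [ 0.  -0.5 -5.4] T [ 0.03  0.02 -0.04] w 0.529
y axis [-1.e-04 -0.e+00 -1.e+00] shift cm [ 0.04  0.03 -0.16]
```

```bash
python3 -m inch '[0,0.03,0,0,0,0,0,0.06,0,0,0,0,0,0.1,0,0,0,0,0,0.1,0,0,0,0]'
python3 -c "
from h import *
to([473,306,15])"
```

```text
time_s: 18.45
eef_pos: [474.7, 306.2, 15.0]
ee_rot: [-0.481, 0.481, -0.518, 0.518]
force: [-3.6, -1.8, 4.4]
grip_width: 0.533
t 18.45 pos [474.7 306.2  15. ] zhead -4.3 j [ 0.366  0.655  1.593 -0.     0.894  0.441] F [-3.6 -1.8  4.4] T [-0.29  0.58 -0.02] w 0.533
y axis [ 1.e-04 -0.e+00 -1.e+00] shift cm [ 0.04 -0.   -0.17]
```

The carton touched down at ~9 N. Releasing and lifting.

```bash
python3 -m inch '[0,0,0,0,0,0,0,0,0,0,0,0,0,0,0,0,0,0,0,0,0,0,0,0,0,0,0,0,0,0,0,0,0,0,0,0]' -1
python3 -m inch '[0,-1,0,0,0,0,0,-3,0,0,0,0,0,-6,0,0,0,0,0,-9,0,0,0,0,0,-12,0,0,0,0,0,-15,0,0,0,0,0,-18,0,0,0,0,0,-18,0,0,0,0]'
python3 -c "
from h import *
to([300,306,200]);cap('wrist','w16.png')"
```

```text
time_s: 18.95
eef_pos: [474.7, 306.3, 14.4]
ee_rot: [-0.481, 0.481, -0.518, 0.518]
force: [0.2, 0.2, 1.1]
grip_width: 0.999
time_s: 19.62
eef_pos: [476.6, 307.1, 201.3]
ee_rot: [-0.484, 0.477, -0.517, 0.52]
force: [0.5, 1.1, 1.3]
grip_width: 0.999
t 19.62 pos [476.6 307.1 201.3] zhead -4.29 j [0.366 0.423 1.422 0.    1.286 0.441] F [0.5 1.1 1.3] T [-0.03  0.01 -0.01] w 0.999
y axis [ 0.0101  0.0039 -0.9999] shift cm [  1.43  -0.05 -17.6 ]
```

View pics/w16.png

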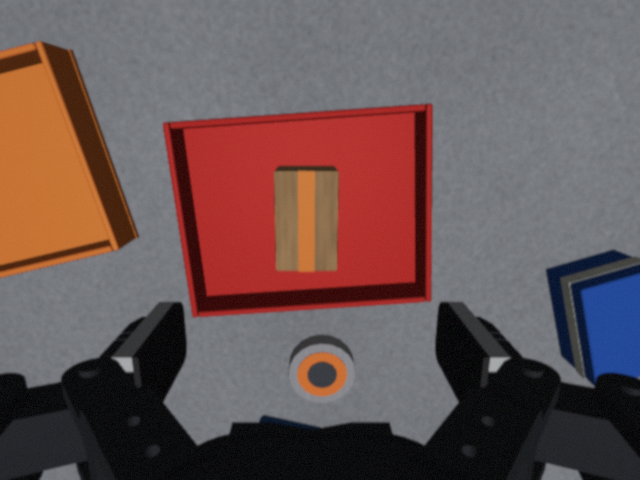

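Run:
```python
from h import *
c=ctrl.get_calibration('wrist')
print('carton',np.mean([at_z(c,p,47) for p in [(275,171),(338,170),(338,271),(275,272)]],0).round(1),'tray',np.mean([at_z(c,p,40) for p in [(164,123),(432,104),(432,299),(192,315)]],0).round(1))
im=cap('scene','s17.png');t=cap('top','t17.png')
a=cv2.resize(im[195:285,280:390,::-1],(440,360),interpolation=2);b=cv2.resize(t[220:300,255:345,::-1],(360,360)[:2],interpolation=2)
cv2.imwrite('pics/z17.png',np.hstack([a,b[:360]]))
```

```text
carton [474.4 305.4  47. ] tray [473.5 308.6  40. ]
```

View pics/z17.png

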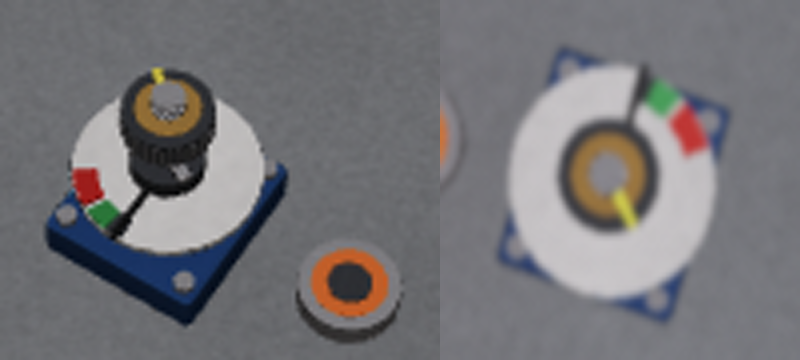

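View pics/s17.png

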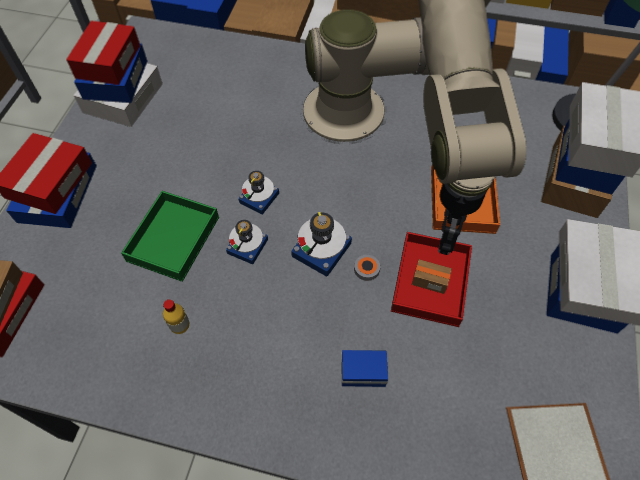

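The pointer is at zero and the gauge is still at its end angle. The carton lies flat in the red tray, about 3 mm from its centre, and the bystanders haven't moved. Handing in.

```bash
python3 -c "
from h import *
ctrl.finish_job()
to([0,0,0])"
```

```text
the job is handed in; nothing more can be done
the job is handed in; nothing more can be done
```

The ring gauge is tight on the stud and the carton is flat in the red tray. I handed the job in at about 20 s of the 72 s limit; the system gives no verdict.

- **Gauge:** I turned it clockwise in one stroke. At the end the pointer was mid-green and the wrist torque read 0.38 to 0.40 N m (about 0.25 rad), and it held there for over 0.4 s. In every picture I took, the pointer was at zero or in the green, never in the red.
- **Count:** The gauge took about three quarters of a turn to go tight, well under a full turn. Hand rotation less the stud twist gave 0.77 turn, and the yellow mark's movement (274°) gave 0.76. I did not measure the gauge's height directly.
- **Carton:** I set it down in the red tray with about 9 N of contact, roughly 3 mm from the tray's centre.

The last pictures showed the pointer back at zero, the gauge released at its end angle and the gripper clear of everything. The oil bottle, blue box and bearing were where they started by eye; I did not re-measure them. No check failed or disagreed.

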